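Find the thread comb that fits the demonstration spindle

ROBOT

A 7-joint arm with a two-finger parallel gripper is mounted at the origin on the work surface. World frame = base frame: x ahead of the robot, y to its left, z up, the work surface at z = 0. Lengths are in m, angles in degrees, forces in N, time in s.
With the tool pointing down it reaches from about 0.425 to 0.875 m from the base axis. Payload 4.7 kg.
Tool frame: the origin (TCP) lies at the centre of the arm's flange, where the gripper is bolted on; the fingertips stand 182 mm ahead of it and the grasp point (between the pads) lies 164 mm ahead of it; z points along the fingers, y is the direction in which the jaws open and shut (so a half turn about z gives the same grasp; the last joint's range is limited). The gripper opens to 87 mm and grips with 3 to 60 N. Pads are 19 mm wide; open, the fingers measure 117 mm over their backs; the gripper's body (75 mm by 190 mm) begins 51 mm behind the grasp point.
Start: joints at [64.693, 18.392, -4.016, 83.108, 1.295, 78.541, -3.26], TCP at [0.286, -0.584, 0.405] pointing down, gripper open.
Joint ranges: [-163.93, 163.93], [-17.29, 119.83], [-79.2, 71.16], [3.27, 140.29], [-89.18, 269.18], [5.43, 117.66], [-154.24, 154.24]. Speed limits (degrees/s): [147.25, 147.25, 180, 180, 180, 180, 180].

INTERFACE

Orientations are given as [roll, pitch, yaw] about the fixed x, y, z axes, in that order (R = Rz(yaw) Ry(pitch) Rx(roll)).
In Python, from station import env gives the robot as it stands.
- The arm moves only by the tool play_rows, never from a script. Its argument "deltas" is a list of rows, each a list of 7 numbers: the finger opening in cm, from 0 to 8.7, then the shift along the tool's x, y, z in cm, then the turn, a rotation vector about the tool's x, y, z in rad. In form: [[jaw, tx, ty, tz, wx, wy, wz], ...]. A call has 1 to 10 rows; each row shifts and turns the commanded pose from where the row before left it, along the tool's axes as they then stand; what a row does not reach is not made up. A row lasts 1/10 s, in which the tool goes at most 50 mm and 8.59 degrees, less where a joint would pass 70% of its speed; a pose out of reach is approached as far as the arm can. A call is refused whole if a number of a shift passes 5 or a number of a turn 0.15, either way. A call with a gripper value outside its range is refused whole. The fingers move at their own pace and stop on an object; "squeeze" is the grip in N (left out, the last holds). Time passes only in rows, so rows that do not move let the fingers close. It gives the time, the measured TCP pose, the force and the opening at its end, in the units of the state.
- env.state(): the state, without advancing time (a new reading comes with each control period).
- env.camera(name): name is "side" or "top" or "wrist"; returns a dict with "frame" (400x640x3 uint8, red, green, blue), "intrinsics" (3x3 intrinsics, pixels), "eye" and "attitude" of the camera in the world; the wrist camera has in their place "hand_eye" (4x4, takes a point from camera to tool coordinates, whose origin is the TCP and whose axes are the flange's). Camera axes: x right, y down, z forward; pixel columns grow to the right and rows downward; lengths in m; the calibration is good to about 2 mm. The wrist camera is an equidistant fisheye: a pixel r from the principal point sees the ray r / f radians off the axis. A picture is of the moment at which its call begins: read the wrist's pose just before it. There is no depth.
- env.close_job(): hands the job in, once; it reports no verdict.
The state is a dict: "t": time; "q": joint angles; "joint_vel": joint speeds; "joint_torque": joint torques, N m; "tcp_pos": TCP position; "tcp_rot": TCP orientation; "contact_force": force on the tool from outside, world axes, zero at the start; "moment": the same for the moment, N m; "width": opening from 0.0 (shut) to 1.0 (fully open).
Only numpy, scipy, OpenCV 4.12 (cv2) and the standard library are available. Lean on these libraries where they do the work, as an engineer would, in place of code of your own. Each camera call takes 0.05 s, during which the arm holds its last target.

TASK

Push the spindle in the work channel along until it is home against its end stop, then find which of the three hinged comb leaves matches its thread by trying them in it. Leave the leaf that goes fully home seated in the thread and the other two swung right back; leave the stored spindles, the glassware and the wooden box alone.

Things in the scene. Friction and masses are not known exactly. Their poses are not given: they have to be found in the camera images.
- stand: Fixed grey plate 275 x 235 x 12 mm. Origin on the bench below the middle of the work channel; z up, y along the channels, +x away from the robot. Three parallel channels between white guide strips whose tops are 20 mm above the bench: the work channel at x = 0, under the comb leaves, and storage at x = 62 and 124 mm. Each has an end stop at its -y end and is open at +y. The plate ends at y = 123 mm.
- stop (a point): Middle of the face, at y = -92 mm of the stand, of the steel end stop (42 mm wide, top 58 mm above the bench) of the work channel; the point is 49 mm above the bench (spindle axis height). Axes as the stand's. A spindle is home when its wooden foot touches this face; its origin is then at x = 0, y = 0 of the stand.
- spindle_1: One of 3 loose aluminium screw spindles on wooden feet, alike but for the pitch (12, 15, 20 mm; not told); one is in the work channel, two are stored, order varies. 0.6 kg. Origin on the axis, mid-thread, 49 mm up; axis = its y; crests 46 mm in diameter. Foot from y = -92 to +116 mm; its +y end board, 38 mm wide, tops out 64 mm above the bench. Starts 10 to 32 mm from home, slides at 2 to 7 N.
- spindle_2: One of 3 loose aluminium screw spindles on wooden feet, alike but for the pitch (12, 15, 20 mm; not told); one is in the work channel, two are stored, order varies. 0.6 kg. Origin on the axis, mid-thread, 49 mm up; axis = its y; crests 46 mm in diameter. Foot from y = -92 to +116 mm; its +y end board, 38 mm wide, tops out 64 mm above the bench. Starts 10 to 32 mm from home, slides at 2 to 7 N.
- spindle_3: One of 3 loose aluminium screw spindles on wooden feet, alike but for the pitch (12, 15, 20 mm; not told); one is in the work channel, two are stored, order varies. 0.6 kg. Origin on the axis, mid-thread, 49 mm up; axis = its y; crests 46 mm in diameter. Foot from y = -92 to +116 mm; its +y end board, 38 mm wide, tops out 64 mm above the bench. Starts 10 to 32 mm from home, slides at 2 to 7 N.
- leaf_red (a joint): Angle of the comb leaf with the red paddle (rad): 0 = teeth fully home in the thread, positive = comb raised, 0.75 = swung right back (stop). A leaf of the wrong pitch is stopped by the thread at 0.07 to 0.10; so, mostly, is the right one while the spindle is not home. Friction (0.15 N m) keeps a leaf where it is left; 5 to 10 N on the paddle seats it. Starts at 0.22 to 0.45.
- hinge_red (a point): Point on the hinge axis of the red leaf, at the middle of its width, 79 mm above the bench, at x = -70 mm and y = -60, 0 or +60 mm of the stand (the order of the leaves varies); axes as the stand's. The hinge axis is parallel to the channels. The steel comb, 54 mm wide, reaches 75 mm from it towards +x, over the work channel. Pitch 12, 15 or 20 mm, one of each, not told.
- paddle_red (a point): Centre of the red plastic paddle (40 tall, 24 wide, 10 mm thick) on the leaf's upright arm, 75 mm from the hinge; its top is 95 mm from the hinge. Upright above the hinge at joint 0, it leans towards the robot (-x of the stand) as the comb rises. Pushed away from the robot it lowers the comb into the thread; pushed towards the robot it lifts the comb.
- leaf_yellow (a joint): Angle of the comb leaf with the yellow paddle (rad): 0 = teeth fully home in the thread, positive = comb raised, 0.75 = swung right back (stop). A leaf of the wrong pitch is stopped by the thread at 0.07 to 0.10; so, mostly, is the right one while the spindle is not home. Friction (0.15 N m) keeps a leaf where it is left; 5 to 10 N on the paddle seats it. Starts at 0.22 to 0.45.
- hinge_yellow (a point): Point on the hinge axis of the yellow leaf, at the middle of its width, 79 mm above the bench, at x = -70 mm and y = -60, 0 or +60 mm of the stand (the order of the leaves varies); axes as the stand's. The hinge axis is parallel to the channels. The steel comb, 54 mm wide, reaches 75 mm from it towards +x, over the work channel. Pitch 12, 15 or 20 mm, one of each, not told.
- paddle_yellow (a point): Centre of the yellow plastic paddle (40 tall, 24 wide, 10 mm thick) on the leaf's upright arm, 75 mm from the hinge; its top is 95 mm from the hinge. Upright above the hinge at joint 0, it leans towards the robot (-x of the stand) as the comb rises. Pushed away from the robot it lowers the comb into the thread; pushed towards the robot it lifts the comb.
- leaf_blue (a joint): Angle of the comb leaf with the blue paddle (rad): 0 = teeth fully home in the thread, positive = comb raised, 0.75 = swung right back (stop). A leaf of the wrong pitch is stopped by the thread at 0.07 to 0.10; so, mostly, is the right one while the spindle is not home. Friction (0.15 N m) keeps a leaf where it is left; 5 to 10 N on the paddle seats it. Starts at 0.22 to 0.45.
- hinge_blue (a point): Point on the hinge axis of the blue leaf, at the middle of its width, 79 mm above the bench, at x = -70 mm and y = -60, 0 or +60 mm of the stand (the order of the leaves varies); axes as the stand's. The hinge axis is parallel to the channels. The steel comb, 54 mm wide, reaches 75 mm from it towards +x, over the work channel. Pitch 12, 15 or 20 mm, one of each, not told.
- paddle_blue (a point): Centre of the blue plastic paddle (40 tall, 24 wide, 10 mm thick) on the leaf's upright arm, 75 mm from the hinge; its top is 95 mm from the hinge. Upright above the hinge at joint 0, it leans towards the robot (-x of the stand) as the comb rises. Pushed away from the robot it lowers the comb into the thread; pushed towards the robot it lifts the comb.
- reagent_mid (a point): Bystander: amber glass jar with a white cap, 60 mm in diameter, 130 mm tall; its middle, 65 mm up.
- beaker_mid (a point): Bystander: glass beaker, 72 mm in diameter, 90 mm tall; its middle, 45 mm up.
- slide_box: Bystander: low wooden box, 90 x 60 x 28 mm; centre of its underside.
Things that resemble listed ones, but are neither listed nor needed, are in the scene too. What is shaped like the spindle_1 but green is not meant. What is shaped like the spindle_3 but purple is not meant.

How it is judged:
By the outcome, as a careful person would: the job done as asked, in the order asked, and still so for the second after the job is handed in, with the robot touching nothing.
It also fails if it takes over 64 s, if anything falls off the work surface, if the arm or the gripper's body presses on something with over 40 N, if the wrist force passes 120 N, or if a joint passes its speed limit or range.

## Working session

There is one attempt and no reset: what is moved stays moved. The work goes in short steps, Python scripts to look and compute and a tool call to move; the robot and the scene stay as the last step left them, time stands still between calls to the robot, and variables do not carry over. Pictures are saved under pics/ and viewed, and the job is handed in when it is done.

Besides the shell and the picture viewer there is one more tool, called after ">>>" by a JSON object that holds its "op" and its "data". play_rows: Moves the arm, as the interface text tells. Its arguments: {"type":"object","properties":{"deltas":{"type":"array","items":{"type":"array","items":{"type":"number"}}},"squeeze":{"type":"number"}},"required":["deltas"]}

```bash
ls; mkdir -p pics; python3 - <<'E'
from station import env
import cv2,json
s=env.state(); print({k:s[k] for k in ('t','tcp_pos','tcp_rot','contact_force','width')})
for n in ("side","top","wrist"):
    c=env.camera(n); cv2.imwrite(f"pics/{n}0.png",c["frame"][:,:,::-1])
    print(n,{k:(v.tolist() if hasattr(v,'tolist') else v) for k,v in c.items() if k!="frame"})
E
```

```text
pics
{'t': 0.0, 'tcp_pos': array([ 0.28600268, -0.58346759,  0.40364705]), 'tcp_rot': array([-1.79889301e+02,  6.32765485e-03,  2.61165894e+01]), 'contact_force': array([-0.13388595,  0.22558194,  1.3340773 ]), 'width': 1.003766354106109}
side {'intrinsics': [[445.9211553735012, 0.0, 311.2895147640663], [0.0, 445.9211553735012, 194.05682523812555], [0.0, 0.0, 1.0]], 'eye': [0.18606126742275578, 0.6421199863880049, 0.8897330158537573], 'attitude': [-136.85080174407676, 0.34338732529855803, -150.26029792170206]}
top {'intrinsics': [[453.8400550550881, 0.0, 320.3381348901978], [0.0, 453.8400550550881, 195.1045582150913], [0.0, 0.0, 1.0]], 'eye': [0.2546907787481621, 0.0010605325794831428, 1.4671396129658423], 'attitude': [-168.20397776502386, 0.32077093031220294, -88.86240906194709]}
wrist {'intrinsics': [[309.70691628693146, 0.0, 315.8102951210541], [0.0, 309.70691628693146, 201.07208719951115], [0.0, 0.0, 1.0]], 'hand_eye': [[0.00023375593371486464, -0.9644639701893913, -0.2642142985621301, 0.07091444796598309], [0.999999972617222, 0.0002283879775438057, 5.103414849926761e-05, 0.0011273133326406004], [1.1122771809887685e-05, -0.26421430325674383, 0.9644639971667345, 0.018315113785705106], [0.0, 0.0, 0.0, 1.0]]}
```

View pics/side0.png

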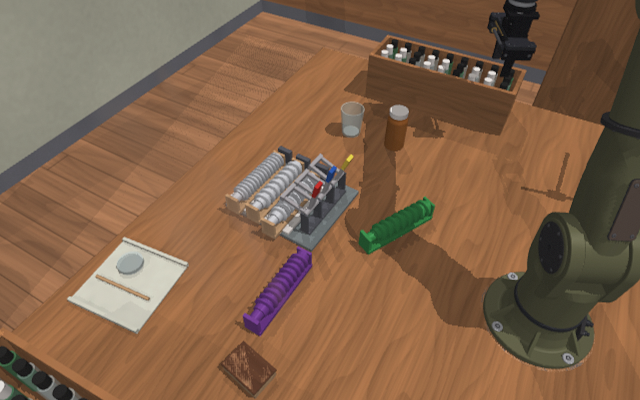

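View pics/top0.png

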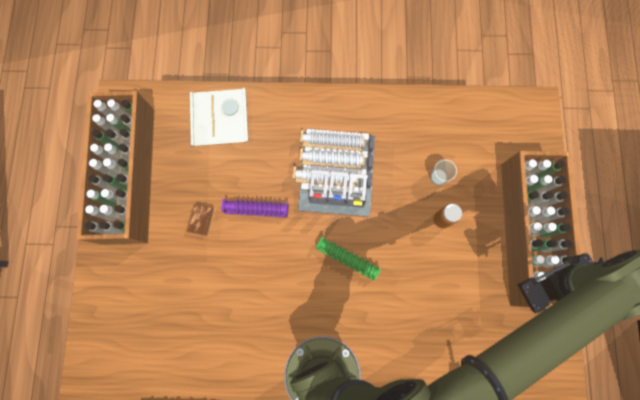

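View pics/wrist0.png

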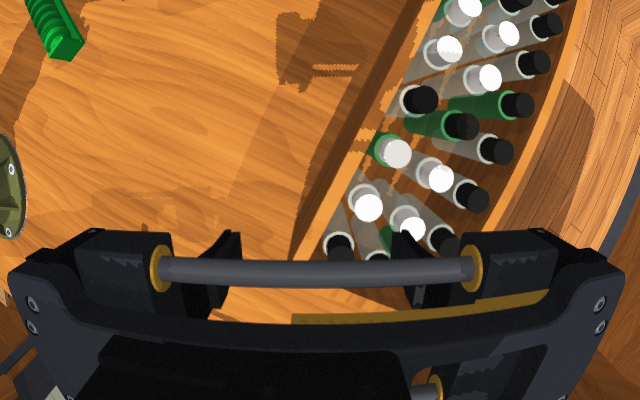

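```bash
cat > h.py <<'E'
import numpy as np, cv2
from scipy.spatial.transform import Rotation as Rn
def R(a): return Rn.from_euler('xyz',a,degrees=True).as_matrix()
def ray(c,u,v,st=None):
    K=np.array(c["intrinsics"])
    x=(u-K[0,2])/K[0,0]; y=(v-K[1,2])/K[1,1]
    if "hand_eye" in c:
        r=np.hypot(x,y); d=np.array([x/r*np.sin(r),y/r*np.sin(r),np.cos(r)]) if r>0 else np.array([0,0,1.])
        T=np.array(c["hand_eye"]); Rw=R(st["tcp_rot"])
        return np.array(st["tcp_pos"])+Rw@T[:3,3], Rw@T[:3,:3]@d
    return np.array(c["eye"]), R(c["attitude"])@np.array([x,y,1.])
def onz(c,u,v,z,st=None):
    o,d=ray(c,u,v,st); return o+d*(z-o[2])/d[2]
def proj(c,P,st=None):
    K=np.array(c["intrinsics"]); P=np.asarray(P,float)
    if "hand_eye" in c:
        T=np.array(c["hand_eye"]); Rw=R(st["tcp_rot"])
        p=T[:3,:3].T@(Rw.T@(P-np.array(st["tcp_pos"]))-T[:3,3])
        th=np.arctan2(np.hypot(p[0],p[1]),p[2]); n=np.hypot(p[0],p[1])
        return np.array([K[0,2]+K[0,0]*th*p[0]/n,K[1,2]+K[1,1]*th*p[1]/n])
    p=R(c["attitude"]).T@(P-np.array(c["eye"]))
    return np.array([K[0,0]*p[0]/p[2]+K[0,2],K[1,1]*p[1]/p[2]+K[1,2]])
E
python3 - <<'E'
import cv2
a=cv2.imread('pics/top0.png')[120:225,285:385]; cv2.imwrite('pics/topz.png',cv2.resize(a,None,fx=5.5,fy=5.5,interpolation=cv2.INTER_CUBIC))
a=cv2.imread('pics/side0.png')[140:250,215:365]; cv2.imwrite('pics/sidez.png',cv2.resize(a,None,fx=5,fy=5,interpolation=cv2.INTER_CUBIC))
E
```

```text
(no output)
```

View pics/topz.png

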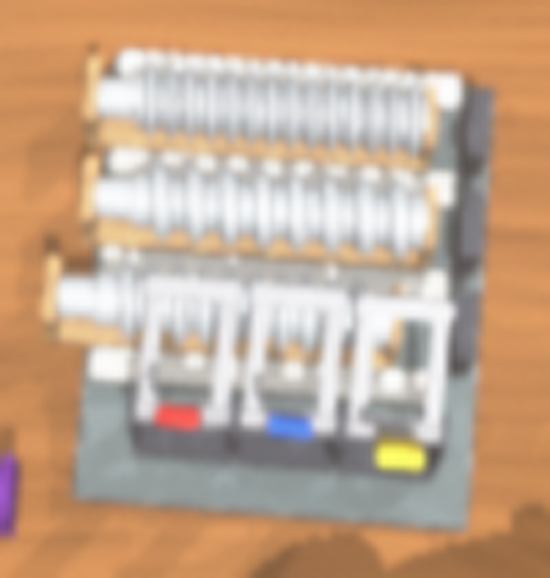

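View pics/sidez.png

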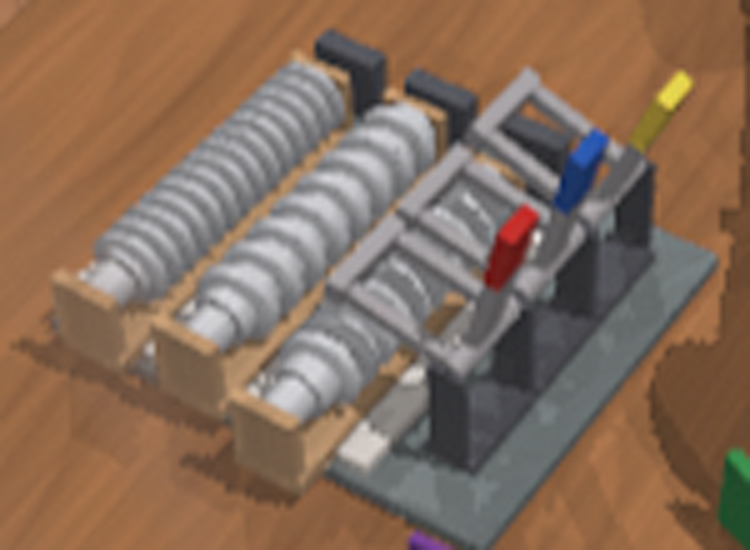

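```bash
cat > m.py <<'E'
from station import env
from h import *
c=env.camera("top"); s=env.camera("side")
def zt(u,v): return (285+(u+.5)/5.5-.5,120+(v+.5)/5.5-.5)
def zs(u,v): return (215+(u+.5)/5-.5,140+(v+.5)/5-.5)
if __name__=="__main__":
    for n,p,z in [("BL",(75,497),.012),("BR",(466,527),.012),("TR",(494,87),.058),("wEndTop",(55,255),.064),("wEndTopbot",(50,342),.064)]:
        print(n,onz(c,*zt(*p),z).round(4))
    for n,p,z in [("BR",(718,262),.012),("BL",(488,548),.012)]:
        print('side',n,onz(s,*zs(*p),z).round(4))
    h=cv2.cvtColor(c["frame"],cv2.COLOR_RGB2HSV); h2=cv2.cvtColor(s["frame"],cv2.COLOR_RGB2HSV)
    for n,lo,hi in [("red",(0,150,120),(6,255,255)),("yel",(25,150,120),(33,255,255)),("blu",(105,120,100),(125,255,255))]:
        out=[]
        for cam,hh,win in ((c,h,(285,385,120,225)),(s,h2,(215,365,140,250))):
            m=cv2.inRange(hh,lo,hi); k=np.zeros_like(m); k[win[2]:win[3],win[0]:win[1]]=1; m=m*k
            v,u=np.nonzero(m); out.append((u.mean(),v.mean(),len(u)))
        # triangulate
        o1,d1=ray(c,*out[0][:2]); o2,d2=ray(s,*out[1][:2])
        A=np.stack([d1,-d2],1); t=np.linalg.lstsq(A,o2-o1,rcond=None)[0]
        print(n,np.round(out,1).tolist(),((o1+d1*t[0]+o2+d2*t[1])/2).round(4),np.linalg.norm(o1+d1*t[0]-o2-d2*t[1]).round(4))
E
python3 m.py
```

```text
BL [0.5077 0.0862 0.012 ]
BR [ 0.4941 -0.1449  0.012 ]
TR [ 0.7508 -0.1575  0.058 ]
wEndTop [0.6413 0.0991 0.064 ]
wEndTopbot [0.5892 0.1003 0.064 ]
side BR [ 0.4919 -0.1387  0.012 ]
side BL [0.5062 0.0879 0.012 ]
red [[316.6, 195.2, 16.0], [318.1, 184.7, 32.0]] [0.5256 0.0247 0.1687] 0.0008
yel [[356.8, 201.3, 16.0], [349.7, 157.8, 22.0]] [ 0.5074 -0.0936  0.1663] 0.0045
blu [[337.0, 197.1, 21.0], [330.7, 172.5, 55.0]] [ 0.5239 -0.0351  0.1572] 0.0023
```

```bash
cat > plan.py <<'E'
# plan.py x y z yaw nrows : print rows in tool axes from the present pose
import sys; from station import env; from h import *
def plan(tgt,yaw,n,jaw,start=None):
    s=env.state(); p=np.array(s["tcp_pos"]) if start is None else np.array(start[0]); y0=s["tcp_rot"][2] if start is None else start[1]
    d=(np.array(tgt)-p)/n; dy=((yaw-y0+180)%360-180)/n
    out=[]
    for i in range(n):
        a=np.radians(y0+dy*i); c,sn=np.cos(a),np.sin(a)
        t=[c*d[0]+sn*d[1], sn*d[0]-c*d[1], -d[2]]
        out.append([jaw]+[round(100*v,2) for v in t]+[0,0,round(-np.radians(dy),3)])
    return out
if __name__=="__main__":
    a=list(map(float,sys.argv[1:]))
    for r in plan(a[:3],a[3],int(a[4]),a[5]): print(r)
E
python3 plan.py 0.60 -0.10 0.45 86.6 15 4
```

```text
[4.0, np.float64(3.3), np.float64(-1.97), np.float64(-0.3), 0, 0, np.float64(-0.07)]
[4.0, np.float64(3.43), np.float64(-1.74), np.float64(-0.3), 0, 0, np.float64(-0.07)]
[4.0, np.float64(3.54), np.float64(-1.49), np.float64(-0.3), 0, 0, np.float64(-0.07)]
[4.0, np.float64(3.64), np.float64(-1.24), np.float64(-0.3), 0, 0, np.float64(-0.07)]
[4.0, np.float64(3.72), np.float64(-0.98), np.float64(-0.3), 0, 0, np.float64(-0.07)]
[4.0, np.float64(3.78), np.float64(-0.72), np.float64(-0.3), 0, 0, np.float64(-0.07)]
[4.0, np.float64(3.82), np.float64(-0.45), np.float64(-0.3), 0, 0, np.float64(-0.07)]
[4.0, np.float64(3.84), np.float64(-0.18), np.float64(-0.3), 0, 0, np.float64(-0.07)]
[4.0, np.float64(3.84), np.float64(0.09), np.float64(-0.3), 0, 0, np.float64(-0.07)]
[4.0, np.float64(3.83), np.float64(0.36), np.float64(-0.3), 0, 0, np.float64(-0.07)]
[4.0, np.float64(3.79), np.float64(0.63), np.float64(-0.3), 0, 0, np.float64(-0.07)]
[4.0, np.float64(3.74), np.float64(0.89), np.float64(-0.3), 0, 0, np.float64(-0.07)]
[4.0, np.float64(3.67), np.float64(1.16), np.float64(-0.3), 0, 0, np.float64(-0.07)]
[4.0, np.float64(3.58), np.float64(1.41), np.float64(-0.3), 0, 0, np.float64(-0.07)]
[4.0, np.float64(3.47), np.float64(1.66), np.float64(-0.3), 0, 0, np.float64(-0.07)]
```

>>> {"op": "play_rows", "data": {"deltas": [[0, 3.3, -2, -0.3, 0, 0, -0.07], [0, 3.4, -1.7, -0.3, 0, 0, -0.07], [0, 3.5, -1.5, -0.3, 0, 0, -0.07], [0, 3.6, -1.2, -0.3, 0, 0, -0.07], [0, 3.7, -1, -0.3, 0, 0, -0.07], [0, 3.8, -0.7, -0.3, 0, 0, -0.07], [0, 3.8, -0.4, -0.3, 0, 0, -0.07], [0, 3.8, -0.2, -0.3, 0, 0, -0.07], [0, 3.8, 0.1, -0.3, 0, 0, -0.07], [0, 3.8, 0.4, -0.3, 0, 0, -0.07]]}}

```text
t: 1.25
tcp_pos: [0.4958, -0.2625, 0.435]
tcp_rot: [180.0, 0.0, 66.4]
contact_force: [0.4, -0.3, 0.5]
width: 0.171
```

>>> {"op": "play_rows", "data": {"deltas": [[0, 3.8, 0.6, -0.3, 0, 0, -0.07], [0, 3.7, 0.9, -0.3, 0, 0, -0.07], [0, 3.7, 1.2, -0.3, 0, 0, -0.07], [0, 3.6, 1.4, -0.3, 0, 0, -0.07], [0, 3.5, 1.7, -0.3, 0, 0, -0.07], [0, 0, 0, 0, 0, 0, 0], [0, 0, 0, 0, 0, 0, 0]]}}

```text
t: 1.95
tcp_pos: [0.6015, -0.1016, 0.4495]
tcp_rot: [-180.0, 0.0, 86.4]
contact_force: [-0.3, -0.7, -0.2]
width: 0.004
```

```bash
cat > snap.py <<'E'
import sys,pickle; from station import env; from h import *
s=env.state(); c=env.camera("wrist"); n=sys.argv[1]
pickle.dump((s,c),open(f"pics/{n}.pkl","wb")); cv2.imwrite(f"pics/{n}.png",c["frame"][:,:,::-1])
print(s["t"],s["tcp_pos"].round(4),s["tcp_rot"].round(2),s["contact_force"].round(1),s["width"])
E
python3 snap.py w1
```

```text
1.95 [ 0.6015 -0.1016  0.4495] [-179.97    0.     86.39] [-0.3 -0.7 -0.2] 0.004144392592182078
```

View pics/w1.png

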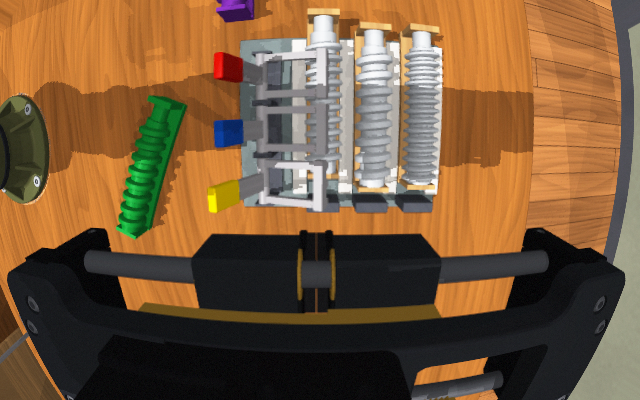

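```bash
python3 - <<'E'
import cv2
a=cv2.imread('pics/w1.png')[5:218,205:450]; cv2.imwrite('pics/w1z.png',cv2.resize(a,None,fx=2.8,fy=2.8,interpolation=cv2.INTER_CUBIC))
E
```

```text
(no output)
```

View pics/w1z.png

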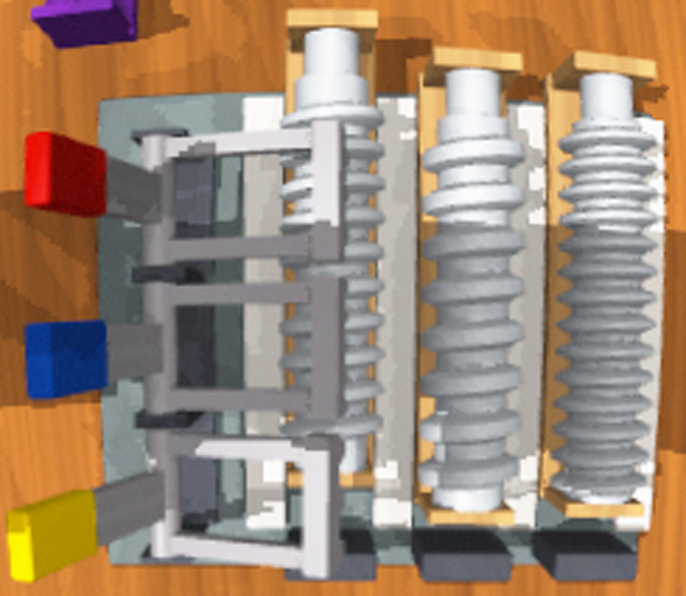

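```bash
cat > m2.py <<'E'
import pickle; from h import *
s,c=pickle.load(open('pics/w1.pkl','rb'))
z=lambda u,v:(205+(u+.5)/2.8-.5,5+(v+.5)/2.8-.5)
L=[("stopW L",287,531,.058,(-21,-92)),("stopW R",377,531,.058,(21,-92)),("stopM L",416,531,.058,(41,-92)),("stopM R",509,531,.058,(83,-92)),("stopF L",537,531,.058,(103,-92)),("stopF R",636,532,.058,(145,-92)),
("boardW L",288,11,.064,None),("boardW R",377,13,.064,None),("boardM L",434,49,.064,None),("boardM R",522,52,.064,None),("boardF L",575,53,.064,None),("boardF R",656,60,.064,None),
("plateTL",100,98,.012,(None,123)),("plateBL",110,563,.012,(None,-112))]
P=[];Q=[]
for n,u,v,zz,q in L:
    p=onz(c,*z(u,v),zz,s); print(n,p.round(4))
    if q and q[0] is not None: P.append(p[:2]);Q.append(q)
P=np.array(P);Q=np.array(Q)/1000
# rigid fit
pc,qc=P.mean(0),Q.mean(0); H=(Q-qc).T@(P-pc); a=np.arctan2(H[0,1]-H[1,0],H[0,0]+H[1,1]); Ra=np.array([[np.cos(a),-np.sin(a)],[np.sin(a),np.cos(a)]])
t=pc-Ra@qc; print("yaw",np.degrees(a),"origin",t.round(4),"res",((P-(Q@Ra.T+t))*1000).round(1).tolist())
for n,u,v,zz,q in L: print(n,(Ra.T@(onz(c,*z(u,v),zz,s)[:2]-t)*1000).round(1))
E
python3 m2.py
```

```text
stopW L [ 0.5886 -0.1238  0.058 ]
stopW R [ 0.6285 -0.1263  0.058 ]
stopM L [ 0.646  -0.1274  0.058 ]
stopM R [ 0.6885 -0.1299  0.058 ]
stopF L [ 0.7016 -0.1307  0.058 ]
stopF R [ 0.7502 -0.134   0.058 ]
boardW L [0.6039 0.105  0.064 ]
boardW R [0.6415 0.1021 0.064 ]
boardM L [0.6645 0.0846 0.064 ]
boardM R [0.7029 0.0837 0.064 ]
boardF L [0.727  0.0842 0.064 ]
boardF R [0.7655 0.0836 0.064 ]
plateTL [0.5097 0.0883 0.012 ]
plateBL [ 0.4946 -0.1462  0.012 ]
yaw -3.5672787192898334 origin [ 0.6111 -0.033 ] res [[4.2, -0.3], [2.2, -0.2], [-0.3, 0.0], [0.3, 0.1], [-6.5, 0.5], [0.2, -0.1]]
stopW L [-16.8 -92. ]
stopW R [ 23.2 -92. ]
stopM L [ 40.7 -92. ]
stopM R [ 83.3 -91.9]
stopF L [ 96.4 -91.9]
stopF R [145.2 -92.1]
boardW L [-15.7 137.3]
boardW R [ 21.9 136.7]
boardM L [ 46.  120.7]
boardM R [ 84.4 122.1]
boardF L [108.4 124.2]
boardF R [146.9 126. ]
plateTL [-108.8  114.7]
plateBL [-109.2 -120.3]
```

```bash
python3 plan.py 0.6243 0.1300 0.30 86.43 7 0 | head -1; python3 - <<'E'
from plan import *
print(plan([0.6243,.130,.232],86.43,3,0,start=([0.6243,.130,.30],86.43))[0])
E
```

```text
[0.0, np.float64(3.35), np.float64(0.11), np.float64(2.13), 0, 0, np.float64(-0.0)]
[0, np.float64(0.0), np.float64(0.0), np.float64(2.27), 0, 0, np.float64(-0.0)]
```

>>> {"op": "play_rows", "data": {"deltas": [[0, 3.5, 0.1, 1, 0, 0, 0], [0, 3.5, 0.1, 1, 0, 0, 0], [0, 3.5, 0.1, 1.5, 0, 0, 0], [0, 3.5, 0.1, 2, 0, 0, 0], [0, 3.5, 0.1, 3, 0, 0, 0], [0, 3, 0.1, 3, 0, 0, 0], [0, 3, 0.1, 3.5, 0, 0, 0], [0, 0, 0, 3.5, 0, 0, 0], [0, 0, 0, 3.2, 0, 0, 0], [0, 0, 0, 0, 0, 0, 0]]}}

```text
t: 3.0
tcp_pos: [0.6215, 0.1284, 0.2275]
tcp_rot: [-179.5, 0.2, 86.1]
contact_force: [-1.5, -0.2, -0.4]
width: -0.0
```

```bash
cat > snap2.py <<'E'
import sys,pickle; from station import env; from h import *
n=sys.argv[1]
for k,(x0,x1,y0,y1,f) in {"side":(205,375,130,260,4.5),"top":(275,395,110,235,4.5)}.items():
    c=env.camera(k); cv2.imwrite(f"pics/{n}_{k}.png",cv2.resize(c["frame"][y0:y1,x0:x1,::-1],None,fx=f,fy=f,interpolation=cv2.INTER_CUBIC))
E
python3 snap2.py p1; python3 snap.py w2
```

```text
3.1 [0.6237 0.1296 0.2329] [-1.7996e+02  6.0000e-02  8.6130e+01] [ 0.5 -0.2  0.9] 0.007798661411880406
```

View pics/p1_side.png

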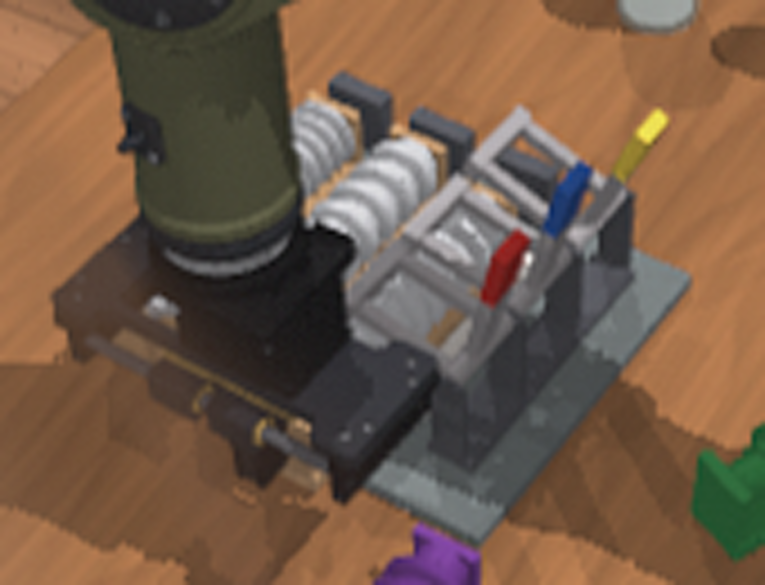

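View pics/p1_top.png

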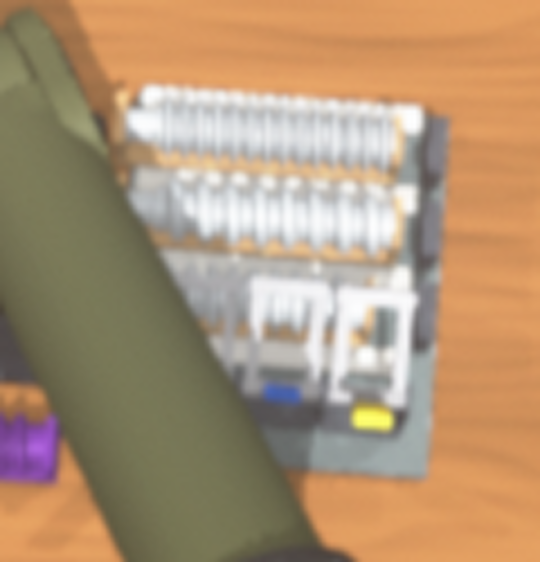

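>>> {"op": "play_rows", "data": {"deltas": [[0, -0.6, 0, 0, 0, 0, 0], [0, -0.6, 0, 0, 0, 0, 0], [0, -0.5, 0, 0, 0, 0, 0], [0, -0.3, 0, 0, 0, 0, 0], [0, -0.3, 0, 0, 0, 0, 0], [0, -0.3, 0, 0, 0, 0, 0], [0, -0.3, 0, 0, 0, 0, 0]]}}

```text
t: 3.85
tcp_pos: [0.622, 0.1049, 0.2345]
tcp_rot: [179.8, -0.3, 86.4]
contact_force: [0.2, 6.0, 4.3]
width: 0.0
```

>>> {"op": "play_rows", "data": {"deltas": [[0, -0.3, 0, 0, 0, 0, 0], [0, -0.3, 0, 0, 0, 0, 0], [0, -0.3, 0, 0, 0, 0, 0], [0, -0.2, 0, 0, 0, 0, 0], [0, -0.2, 0, 0, 0, 0, 0], [0, 0, 0, 0, 0, 0, 0]]}}

```text
t: 4.45
tcp_pos: [0.6212, 0.0916, 0.2345]
tcp_rot: [179.8, -0.2, 86.4]
contact_force: [-0.1, 5.1, 4.4]
width: 0.004
```

>>> {"op": "play_rows", "data": {"deltas": [[0, -0.2, 0, 0, 0, 0, 0], [0, -0.2, 0, 0, 0, 0, 0], [0, -0.2, 0, 0, 0, 0, 0], [0, 0, 0, 0, 0, 0, 0]]}}

```text
t: 4.85
tcp_pos: [0.6208, 0.0857, 0.2345]
tcp_rot: [179.8, -0.2, 86.4]
contact_force: [0.7, 5.3, 4.7]
width: 0.008
```

>>> {"op": "play_rows", "data": {"deltas": [[0, -0.2, 0, 0, 0, 0, 0], [0, -0.2, 0, 0, 0, 0, 0], [0, -0.1, 0, 0, 0, 0, 0], [0, 0, 0, 0, 0, 0, 0]]}}

```text
t: 5.25
tcp_pos: [0.6204, 0.0841, 0.2346]
tcp_rot: [179.8, -0.5, 86.5]
contact_force: [2.3, 12.4, 2.4]
width: 0.004
```

>>> {"op": "play_rows", "data": {"deltas": [[0, -0.3, 0, 0, 0, 0, 0], [0, 0, 0, 0, 0, 0, 0]]}}

```text
t: 5.45
tcp_pos: [0.6202, 0.0833, 0.2347]
tcp_rot: [179.7, -0.8, 86.6]
contact_force: [2.5, 15.4, 0.6]
width: 0.002
```

>>> {"op": "play_rows", "data": {"deltas": [[0, 1.5, 0, 0, 0, 0, 0], [0, 2, 0, 0, 0, 0, 0], [0, 2, 0, 0, 0, 0, 0], [0, 0, 0, -4, 0, 0, 0], [2, 0, 0, -5, 0, 0, 0], [4, 0, 0, -5, 0, 0, 0], [5, 0, 0, -3, 0, 0, 0], [5, 0, 0, 0, 0, 0, 0]]}}

```text
t: 6.25
tcp_pos: [0.6244, 0.1303, 0.4087]
tcp_rot: [179.5, -0.0, 86.2]
contact_force: [0.4, 0.8, -0.3]
width: 0.283
```

```bash
cat > st.py <<'E'
from h import *
O=np.array([0.6138,-0.0415]); A=np.radians(-3.57); RA=np.array([[np.cos(A),-np.sin(A)],[np.sin(A),np.cos(A)]])
def w(x,y): return O+RA@np.array([x,y])
def sd(p): return RA.T@(np.array(p)[:2]-O)
E
cat > mv.py <<'E'
# mv.py xs ys(mm stand) tipz n jaw
import sys; from plan import *; from st import *
a=list(map(float,sys.argv[1:])); p=w(a[0]/1e3,a[1]/1e3); s=env.state()
print("now stand mm",(sd(s["tcp_pos"])*1e3).round(1),"tip z",(s["tcp_pos"][2]-.182).round(4),s["tcp_rot"].round(2),s["contact_force"].round(1),s["t"])
for r in plan([*p,a[2]/1e3+.182],86.43,int(a[3]),a[4])[:1]: print([float(x) for x in r],"x",int(a[3]))
E
python3 mv.py -92 60 200 5 5; python3 snap2.py p2
```

```text
now stand mm [ -0.2 172.2] tip z 0.2267 [ 1.7947e+02 -2.0000e-02  8.6210e+01] [ 0.4  0.8 -0.3] 6.25
[5.0, -2.25, -1.83, 0.53, 0.0, 0.0, -0.001] x 5
```

View pics/p2_side.png

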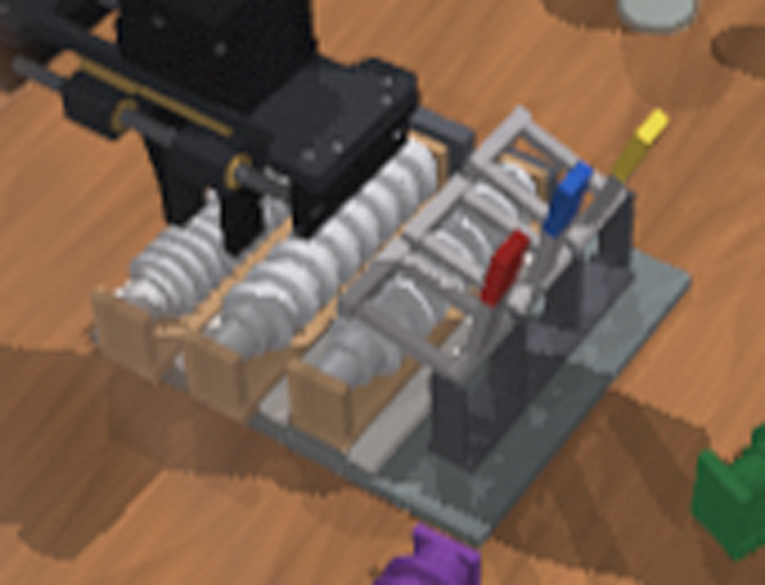

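>>> {"op": "play_rows", "data": {"deltas": [[5, -2.2, -1.8, 0, 0, 0, 0], [5, -2.2, -1.8, 0, 0, 0, 0], [5, -2.3, -1.8, 0, 0, 0, 0], [5, -2.3, -1.8, 0, 0, 0, 0], [5, -2.2, -1.9, 0, 0, 0, 0], [5, 0, 0, 0, 0, 0, 0], [5, 0, 0, 0, 0, 0, 0]]}}

```text
t: 7.05
tcp_pos: [0.5249, 0.0237, 0.4015]
tcp_rot: [-179.9, 0.0, 86.2]
contact_force: [0.1, 0.8, 0.2]
width: 0.577
```

```bash
python3 mv.py -92 60 135 4 5; python3 snap2.py p3;python3 snap.py w3
```

```text
now stand mm [-92.8  59.6] tip z 0.2195 [-1.7989e+02  4.0000e-02  8.6170e+01] [0.1 0.8 0.2] 7.05
[5.0, 0.01, 0.02, 2.11, 0.0, 0.0, -0.001] x 4
7.15 [0.5255 0.0252 0.402 ] [-1.7993e+02 -3.0000e-02  8.6330e+01] [ 0.2  0.2 -0.5] 0.5739319068689499
```

View pics/p3_side.png

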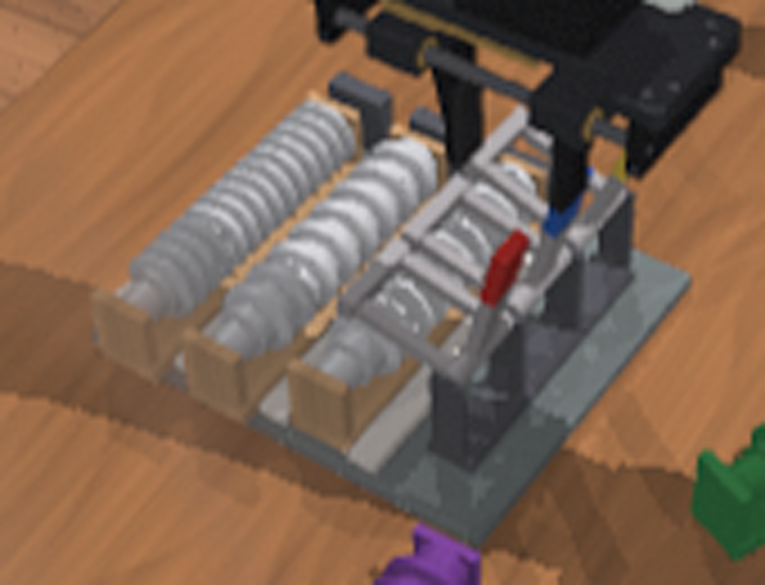

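View pics/w3.png

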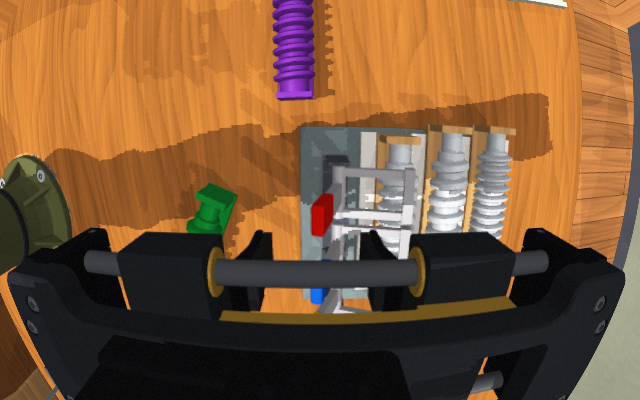

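```bash
python3 - <<'E'
import pickle; from st import *
s,c=pickle.load(open('pics/w3.pkl','rb'))
h=cv2.cvtColor(c["frame"],cv2.COLOR_RGB2HSV); m=cv2.inRange(h,(0,180,100),(5,255,255)); m[:190]=0;m[245:]=0;m[:,:300]=0;m[:,350:]=0
v,u=np.nonzero(m); print(u.min(),u.max(),v.min(),v.max())
for (a,b) in [(u.min(),v.min()),(u.max(),v.min()),(u.mean(),v.min()),(u.mean(),v.max())]:
    for z in (.17,.15,.13): print(a,b,z,(sd(onz(c,a,b,z,s))*1e3).round(1))
E
```

```text
312 332 193 236
312 193 0.17 [-95.8  79.2]
312 193 0.15 [-96.   74.3]
312 193 0.13 [-96.3  69.4]
332 193 0.17 [-81.5  79.2]
332 193 0.15 [-80.5  74.3]
332 193 0.13 [-79.4  69.4]
321.8212824010914 193 0.17 [-88.8  79.2]
321.8212824010914 193 0.15 [-88.4  74.3]
321.8212824010914 193 0.13 [-88.   69.4]
321.8212824010914 236 0.17 [-88.6  46.4]
321.8212824010914 236 0.15 [-88.3  38.4]
321.8212824010914 236 0.13 [-87.9  30.4]
```

>>> {"op": "play_rows", "data": {"deltas": [[5, 0, 0, 2, 0, 0, 0], [5, 0, 0, 2.2, 0, 0, 0], [5, 0, 0, 2.2, 0, 0, 0], [5, 0, 0, 2, 0, 0, 0], [5, 0, 0.4, 0, 0, 0, 0], [5, 0, 0.4, 0, 0, 0, 0], [5, 0, 0.4, 0, 0, 0, 0], [5, 0, 0, 0, 0, 0, 0]]}}

```text
t: 8.0
tcp_pos: [0.5385, 0.0239, 0.3199]
tcp_rot: [179.9, -0.0, 86.3]
contact_force: [-0.1, -0.9, -0.4]
width: 0.575
```

```bash
python3 mv.py -62 60 135 4 5
```

```text
now stand mm [-79.3  60.6] tip z 0.1379 [ 1.7987e+02 -3.0000e-02  8.6280e+01] [-0.1 -0.9 -0.4] 8.0
[5.0, -0.01, 0.43, 0.07, 0.0, 0.0, -0.001] x 4
```

>>> {"op": "play_rows", "data": {"deltas": [[5, 0, 0.4, 0, 0, 0, 0], [5, 0, 0.4, 0, 0, 0, 0], [5, 0, 0.3, 0, 0, 0, 0], [5, 0, 0.2, 0, 0, 0, 0], [5, 0, 0.2, 0, 0, 0, 0], [5, 0, 0, 0, 0, 0, 0]]}}

```text
t: 8.6
tcp_pos: [0.5524, 0.0228, 0.3187]
tcp_rot: [180.0, -0.0, 86.3]
contact_force: [-0.6, -0.7, 0.2]
width: 0.569
```

```bash
python3 mv.py -50 60 135 4 5
```

```text
now stand mm [-65.3  60.4] tip z 0.1367 [180.    -0.    86.27] [-0.6 -0.7  0.2] 8.6
[5.0, -0.01, 0.38, 0.04, 0.0, 0.0, -0.001] x 4
```

>>> {"op": "play_rows", "data": {"deltas": [[5, 0, 0.2, 0, 0, 0, 0], [5, 0, 0.2, 0, 0, 0, 0], [5, 0, 0.2, 0, 0, 0, 0], [5, 0, 0, 0, 0, 0, 0]]}}

```text
t: 9.0
tcp_pos: [0.5586, 0.0224, 0.3187]
tcp_rot: [180.0, -0.0, 86.3]
contact_force: [-0.7, 0.2, 0.3]
width: 0.576
```

```bash
python3 mv.py -50 60 135 4 5; python3 snap2.py p4; python3 snap.py w4
```

```text
now stand mm [-59.1  60.3] tip z 0.1367 [ 1.7997e+02 -1.0000e-02  8.6270e+01] [-0.7  0.2  0.3] 9.0
[5.0, -0.01, 0.23, 0.04, 0.0, 0.0, -0.001] x 4
9.1 [0.5585 0.0224 0.3187] [179.97  -0.    86.27] [ 0.3 -0.3 -0.6] 0.5776842437523186
```

View pics/p4_side.png

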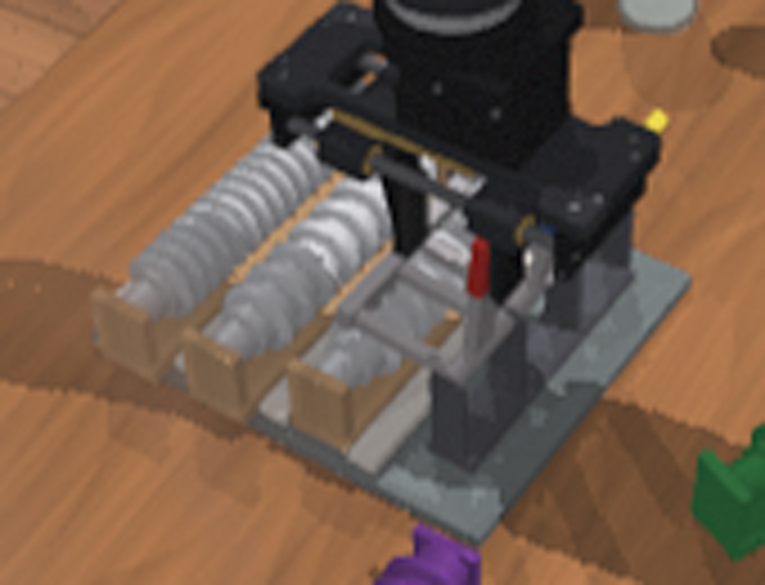

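View pics/w4.png

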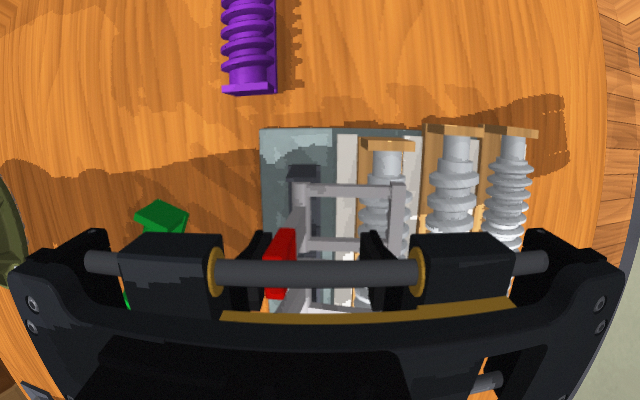

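>>> {"op": "play_rows", "data": {"deltas": [[5, 0, 0.2, 0, 0, 0, 0], [5, 0, 0.2, 0, 0, 0, 0], [5, 0, 0, 0, 0, 0, 0]]}}

```text
t: 9.45
tcp_pos: [0.5625, 0.0221, 0.3188]
tcp_rot: [180.0, 0.0, 86.3]
contact_force: [-0.8, -0.4, 0.4]
width: 0.575
```

```bash
python3 mv.py -50 60 135 4 5
```

```text
now stand mm [-55.2  60.3] tip z 0.1368 [179.99   0.    86.27] [-0.8 -0.4  0.4] 9.45
[5.0, -0.01, 0.13, 0.04, 0.0, 0.0, -0.001] x 4
```

>>> {"op": "play_rows", "data": {"deltas": [[5, 0, 0.2, 0, 0, 0, 0], [5, 0, 0.2, 0, 0, 0, 0], [5, 0, 0, 0, 0, 0, 0]]}}

```text
t: 9.75
tcp_pos: [0.5665, 0.0219, 0.3187]
tcp_rot: [180.0, -0.0, 86.3]
contact_force: [-0.9, 0.5, -0.3]
width: 0.571
```

```bash
python3 mv.py -50 60 135 4 5
```

```text
now stand mm [-51.1  60.3] tip z 0.1367 [ 1.7997e+02 -1.0000e-02  8.6270e+01] [-0.9  0.5 -0.3] 9.75
[5.0, -0.01, 0.03, 0.04, 0.0, 0.0, -0.001] x 4
```

>>> {"op": "play_rows", "data": {"deltas": [[5, 0, 0.2, 0, 0, 0, 0], [5, 0, 0.2, 0, 0, 0, 0], [5, 0, 0, 0, 0, 0, 0]]}}

```text
t: 10.05
tcp_pos: [0.5689, 0.0219, 0.3185]
tcp_rot: [-179.7, 0.0, 86.3]
contact_force: [-7.8, 0.7, 6.4]
width: 0.575
```

```bash
python3 mv.py -50 60 135 4 5;python3 snap2.py p5; python3 snap.py w5
```

```text
now stand mm [-48.7  60.5] tip z 0.1365 [-1.7967e+02  5.0000e-02  8.6290e+01] [-7.8  0.7  6.4] 10.05
[5.0, -0.01, -0.03, 0.04, 0.0, 0.0, -0.001] x 4
10.15 [0.5689 0.0219 0.3185] [-1.7968e+02  5.0000e-02  8.6300e+01] [-8.1 -0.5  6.2] 0.5756263641100451
```

View pics/p5_side.png

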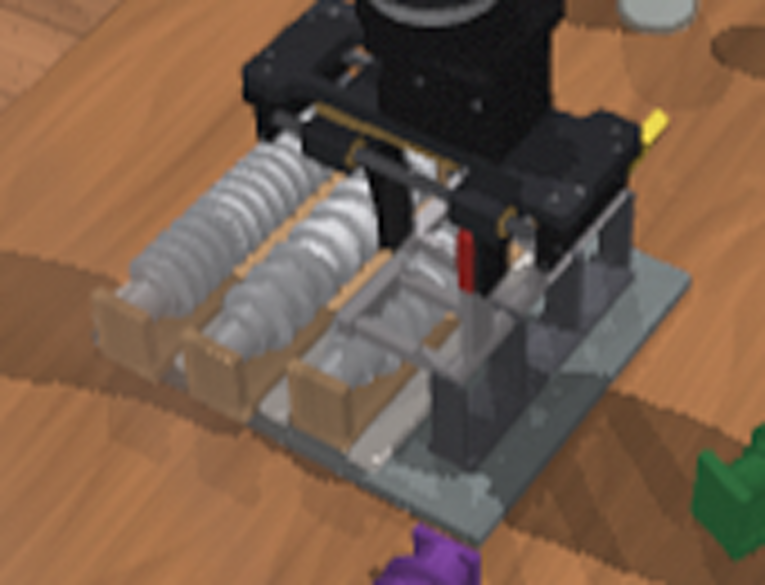

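View pics/w5.png

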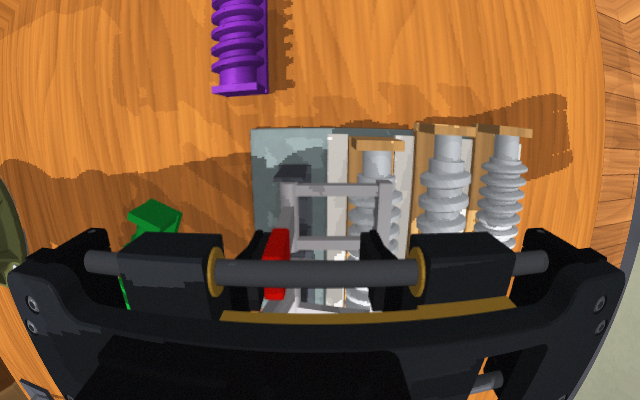

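>>> {"op": "play_rows", "data": {"deltas": [[5, 0, 0.2, 0, 0, 0, 0], [5, 0, 0, 0, 0, 0, 0]]}}

```text
t: 10.4
tcp_pos: [0.5698, 0.0219, 0.3184]
tcp_rot: [-179.4, 0.1, 86.3]
contact_force: [-13.0, 0.5, 10.0]
width: 0.571
```

```bash
python3 mv.py -50 60 135 4 5
```

```text
now stand mm [-47.9  60.6] tip z 0.1364 [-1.7943e+02  9.0000e-02  8.6300e+01] [-13.    0.5  10. ] 10.4
[5.0, -0.01, -0.05, 0.03, 0.0, 0.0, -0.001] x 4
```

>>> {"op": "play_rows", "data": {"deltas": [[5, 0, -0.8, 0, 0, 0, 0], [5, 0, -0.9, 0, 0, 0, 0], [5, 0, -0.9, 0, 0, 0, 0], [5, 0, 0, 0, 0, 0, 0], [5, 0, 0, -2, 0, 0, 0], [5, 0, 0, -3.5, 0, 0, 0], [5, 0, 0, -3.5, 0, 0, 0], [5, 0, 0, 0, 0, 0, 0]]}}

```text
t: 11.2
tcp_pos: [0.5478, 0.0237, 0.4141]
tcp_rot: [179.4, -0.0, 86.3]
contact_force: [0.8, 0.3, 0.6]
width: 0.577
```

```bash
python3 mv.py -91 0 225 4 5;python3 snap2.py p6; python3 snap.py w6
```

```text
now stand mm [-70.  61.] tip z 0.2321 [ 1.7943e+02 -1.0000e-02  8.6270e+01] [0.8 0.3 0.6] 11.2
[5.0, -1.53, -0.52, 0.18, 0.0, 0.0, -0.001] x 4
11.3 [0.5465 0.0232 0.4095] [1.7986e+02 2.0000e-02 8.6260e+01] [-0.2 -0.1  0.6] 0.5756513609087267
```

View pics/p6_side.png

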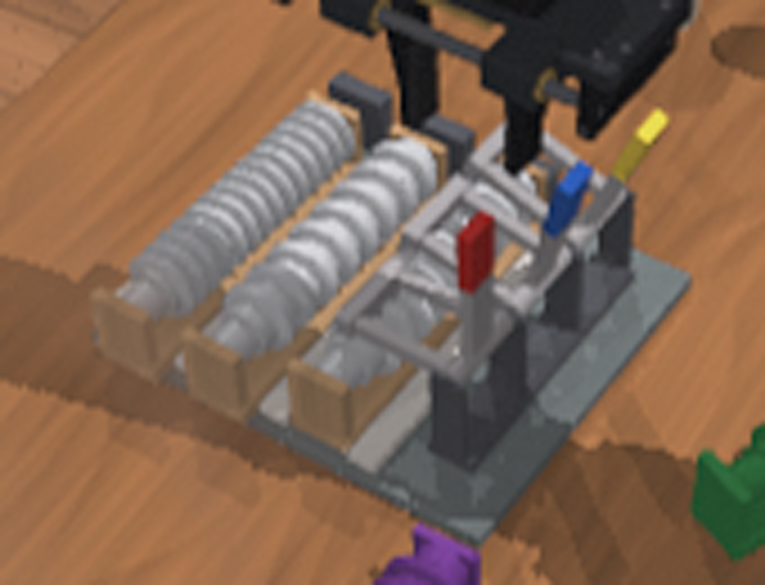

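View pics/w6.png

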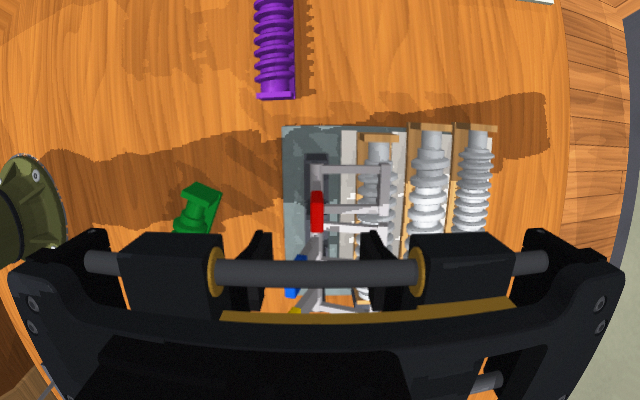

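>>> {"op": "play_rows", "data": {"deltas": [[5, -1.5, -0.5, 0, 0, 0, 0], [5, -1.5, -0.5, 0, 0, 0, 0], [5, -1.5, -0.5, 0, 0, 0, 0], [5, -1.5, -0.5, 0, 0, 0, 0], [5, 0, 0, 0, 0, 0, 0], [5, 0, 0, 0, 0, 0, 0]]}}

```text
t: 11.95
tcp_pos: [0.5223, -0.0352, 0.4077]
tcp_rot: [-179.9, -0.0, 86.2]
contact_force: [-0.0, -0.2, 0.0]
width: 0.576
```

```bash
python3 mv.py -91 0 135 4 5; python3 snap.py w7; python3 snap2.py p7
```

```text
now stand mm [-91.7   0.6] tip z 0.2257 [-1.7991e+02 -4.0000e-02  8.6240e+01] [-0.  -0.2  0. ] 11.95
[5.0, -0.01, 0.02, 2.27, 0.0, 0.0, -0.001] x 4
11.95 [ 0.5223 -0.0352  0.4077] [-1.7991e+02 -4.0000e-02  8.6240e+01] [-0.  -0.2  0. ] 0.5760102904522775
```

View pics/w7.png

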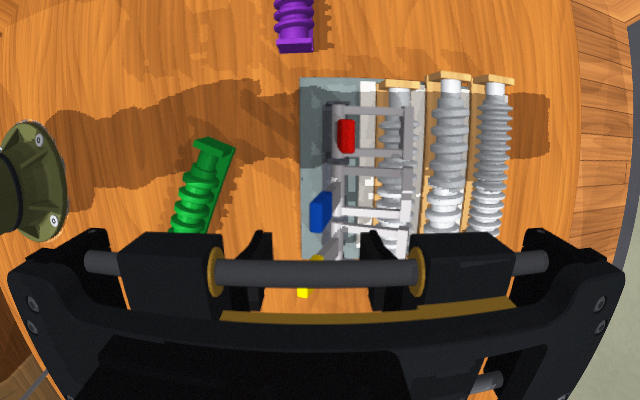

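View pics/p7_side.png

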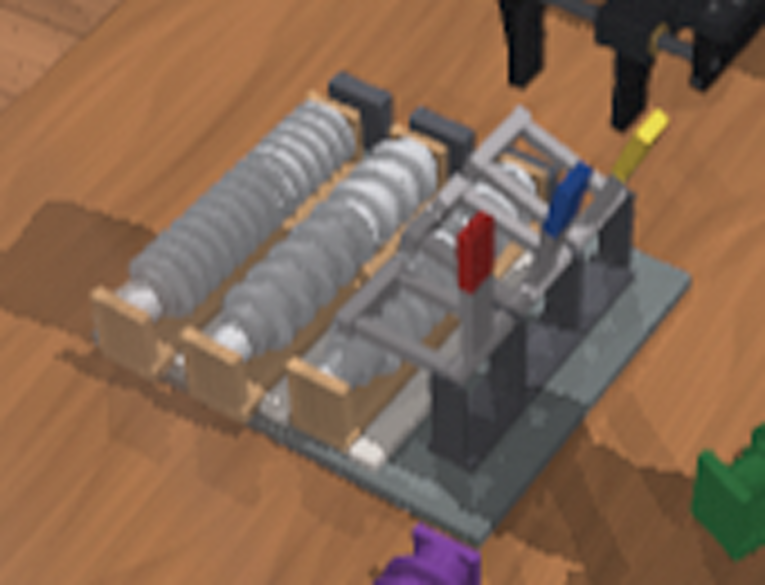

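>>> {"op": "play_rows", "data": {"deltas": [[5, 0, 0, 2, 0, 0, 0], [5, 0, 0, 2.5, 0, 0, 0], [5, 0, 0, 2.5, 0, 0, 0], [5, 0, 0, 2, 0, 0, 0], [5, 0, 0.4, 0, 0, 0, 0], [5, 0, 0.5, 0, 0, 0, 0], [5, 0, 0.5, 0, 0, 0, 0], [5, 0, 0.4, 0, 0, 0, 0], [5, 0, 0.3, 0, 0, 0, 0], [5, 0, 0.3, 0, 0, 0, 0]]}}

```text
t: 13.1
tcp_pos: [0.5466, -0.0369, 0.3193]
tcp_rot: [-180.0, 0.0, 86.3]
contact_force: [-2.4, 0.8, 2.1]
width: 0.574
```

>>> {"op": "play_rows", "data": {"deltas": [[5, 0, 0.2, 0, 0, 0, 0], [5, 0, 0.2, 0, 0, 0, 0], [5, 0, 0.2, 0, 0, 0, 0], [5, 0, 0, 0, 0, 0, 0]]}}

```text
t: 13.5
tcp_pos: [0.5526, -0.0374, 0.3187]
tcp_rot: [180.0, 0.0, 86.3]
contact_force: [-0.2, -0.5, 0.8]
width: 0.572
```

```bash
python3 mv.py -50 0 135 4 5
```

```text
now stand mm [-61.4   0.3] tip z 0.1367 [179.98   0.    86.27] [-0.2 -0.5  0.8] 13.5
[5.0, -0.01, 0.28, 0.04, 0.0, 0.0, -0.001] x 4
```

>>> {"op": "play_rows", "data": {"deltas": [[5, 0, 0.2, 0, 0, 0, 0], [5, 0, 0.2, 0, 0, 0, 0], [5, 0, 0, 0, 0, 0, 0]]}}

```text
t: 13.8
tcp_pos: [0.5563, -0.0376, 0.3188]
tcp_rot: [-179.9, 0.0, 86.3]
contact_force: [-3.7, 1.0, 2.5]
width: 0.578
```

```bash
python3 mv.py -50 0 135 4 5
```

```text
now stand mm [-57.6   0.3] tip z 0.1368 [-1.7995e+02  1.0000e-02  8.6280e+01] [-3.7  1.   2.5] 13.8
[5.0, -0.01, 0.19, 0.04, 0.0, 0.0, -0.001] x 4
```

>>> {"op": "play_rows", "data": {"deltas": [[5, 0, 0.2, 0, 0, 0, 0], [5, 0, 0, 0, 0, 0, 0]]}}

```text
t: 14.0
tcp_pos: [0.5573, -0.0376, 0.3186]
tcp_rot: [-179.7, 0.0, 86.3]
contact_force: [-8.1, 0.1, 6.8]
width: 0.574
```

```bash
python3 mv.py -50 0 135 4 5
```

```text
now stand mm [-56.7   0.4] tip z 0.1366 [-1.7974e+02  4.0000e-02  8.6280e+01] [-8.1  0.1  6.8] 14.0
[5.0, -0.01, 0.17, 0.04, 0.0, 0.0, -0.001] x 4
```

>>> {"op": "play_rows", "data": {"deltas": [[5, 0, -0.8, 0, 0, 0, 0], [5, 0, -1, 0, 0, 0, 0], [5, 0, -1, 0, 0, 0, 0], [5, 0, -0.8, 0, 0, 0, 0], [5, 0, -0.6, 0, 0, 0, 0], [5, 0, -0.6, 0, 0, 0, 0], [5, 0, -0.6, 0, 0, 0, 0], [5, 0, -0.6, 0, 0, 0, 0], [5, 0, -0.6, 0, 0, 0, 0], [5, 0, -0.6, 0, 0, 0, 0]]}}

```text
t: 15.0
tcp_pos: [0.4862, -0.033, 0.3189]
tcp_rot: [180.0, 0.0, 86.3]
contact_force: [3.4, -0.2, 0.1]
width: 0.576
```

```bash
python3 mv.py -140 0 135 4 5
```

```text
now stand mm [-127.9    0.5] tip z 0.1369 [179.97   0.    86.27] [ 3.4 -0.2  0.1] 15.0
[5.0, -0.01, -0.3, 0.05, 0.0, 0.0, -0.001] x 4
```

>>> {"op": "play_rows", "data": {"deltas": [[5, 0, -0.4, 0, 0, 0, 0], [5, 0, -0.4, 0, 0, 0, 0], [5, 0, -0.2, 0, 0, 0, 0], [5, 0, 0, 0, 0, 0, 0]]}}

```text
t: 15.4
tcp_pos: [0.4761, -0.0323, 0.3187]
tcp_rot: [-180.0, 0.0, 86.3]
contact_force: [1.0, 0.4, 1.2]
width: 0.574
```

```bash
python3 mv.py -140 0 135 4 5;python3 snap2.py p8
```

```text
now stand mm [-138.     0.6] tip z 0.1367 [-1.7996e+02  2.0000e-02  8.6280e+01] [1.  0.4 1.2] 15.4
[5.0, -0.01, -0.05, 0.04, 0.0, 0.0, -0.001] x 4
```

View pics/p8_side.png

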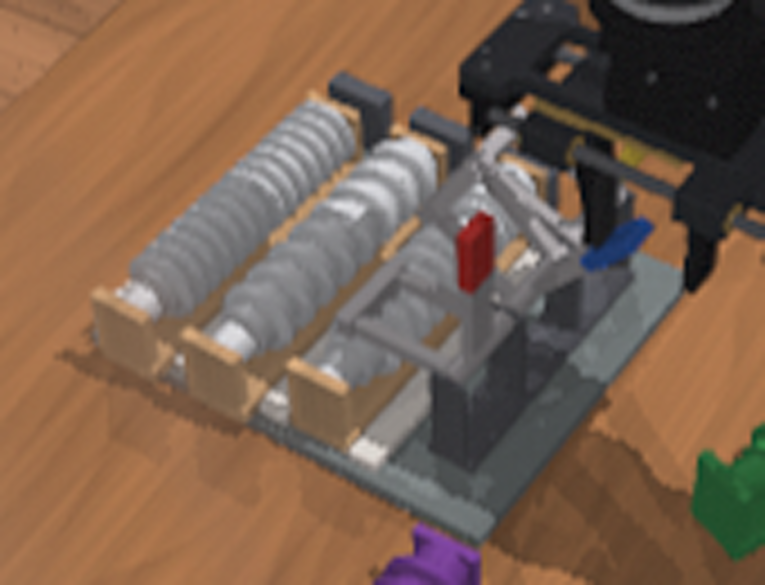

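Blue stopped short and is now well back (paddle at about (617,245) in the crop). I'll push on to feel its back stop.

>>> {"op": "play_rows", "data": {"deltas": [[5, 0, -0.2, 0, 0, 0, 0], [5, 0, -0.2, 0, 0, 0, 0], [5, 0, 0, 0, 0, 0, 0]]}}

```text
t: 15.8
tcp_pos: [0.4724, -0.0321, 0.3187]
tcp_rot: [-180.0, 0.0, 86.3]
contact_force: [1.0, 0.2, 0.2]
width: 0.574
```

```bash
python3 mv.py -140 0 135 4 5
```

```text
now stand mm [-141.7    0.6] tip z 0.1367 [-180.      0.     86.28] [1.  0.2 0.2] 15.8
[5.0, -0.01, 0.04, 0.04, 0.0, 0.0, -0.001] x 4
```

>>> {"op": "play_rows", "data": {"deltas": [[5, 0, -0.2, 0, 0, 0, 0], [5, 0, -0.2, 0, 0, 0, 0], [5, 0, 0, 0, 0, 0, 0]]}}

```text
t: 16.1
tcp_pos: [0.4697, -0.0319, 0.3198]
tcp_rot: [179.7, 0.0, 86.3]
contact_force: [6.7, -1.0, 1.8]
width: 0.573
```

```bash
python3 mv.py -140 0 135 4 5
```

```text
now stand mm [-144.4    0.6] tip z 0.1378 [1.7969e+02 1.0000e-02 8.6280e+01] [ 6.7 -1.   1.8] 16.1
[5.0, -0.01, 0.11, 0.07, 0.0, 0.0, -0.001] x 4
```

>>> {"op": "play_rows", "data": {"deltas": [[5, 0, -0.2, 0, 0, 0, 0], [5, 0, 0, 0, 0, 0, 0], [5, 0, 0.8, 0, 0, 0, 0], [5, 0, 0.7, 0, 0, 0, 0], [5, 0, 0, -2, 0, 0, 0], [5, 0, 0, -3.5, 0, 0, 0], [5, 0, 0, -3, 0, 0, 0], [5, 0, 0, 0, 0, 0, 0]]}}

```text
t: 16.9
tcp_pos: [0.4826, -0.0325, 0.4071]
tcp_rot: [179.7, 0.0, 86.3]
contact_force: [0.9, 0.5, 0.0]
width: 0.57
```

```bash
python3 mv.py -101 -60 225 4 5; python3 snap2.py p9
```

```text
now stand mm [-131.5    0.8] tip z 0.2251 [1.7975e+02 4.0000e-02 8.6280e+01] [0.9 0.5 0. ] 16.9
[5.0, -1.52, 0.77, 0.0, 0.0, 0.0, -0.001] x 4
```

View pics/p9_side.png

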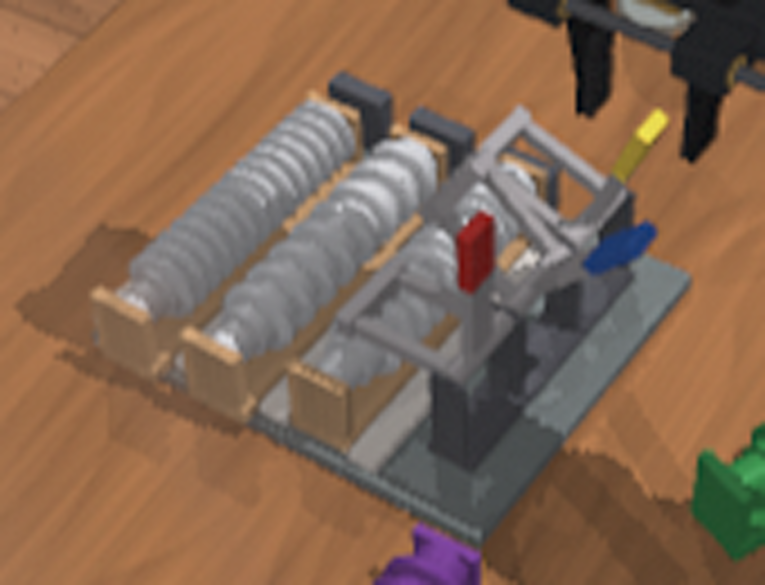

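>>> {"op": "play_rows", "data": {"deltas": [[5, -1.5, 0.7, 0, 0, 0, 0], [5, -1.5, 0.8, 0, 0, 0, 0], [5, -1.5, 0.8, 0, 0, 0, 0], [5, -1.6, 0.8, 0, 0, 0, 0], [5, 0, 0, 0, 0, 0, 0], [5, 0, 0, 0, 0, 0, 0]]}}

```text
t: 17.6
tcp_pos: [0.5086, -0.0961, 0.4033]
tcp_rot: [-179.9, -0.1, 86.2]
contact_force: [-0.2, 0.8, -0.3]
width: 0.576
```

```bash
python3 mv.py -101 -60 137 4 5; python3 snap.py w10
```

```text
now stand mm [-101.6  -61.1] tip z 0.2213 [-1.7994e+02 -6.0000e-02  8.6210e+01] [-0.2  0.8 -0.3] 17.6
[5.0, 0.03, 0.01, 2.11, 0.0, 0.0, -0.001] x 4
17.6 [ 0.5086 -0.0961  0.4033] [-1.7994e+02 -6.0000e-02  8.6210e+01] [-0.2  0.8 -0.3] 0.5761711566840272
```

View pics/w10.png

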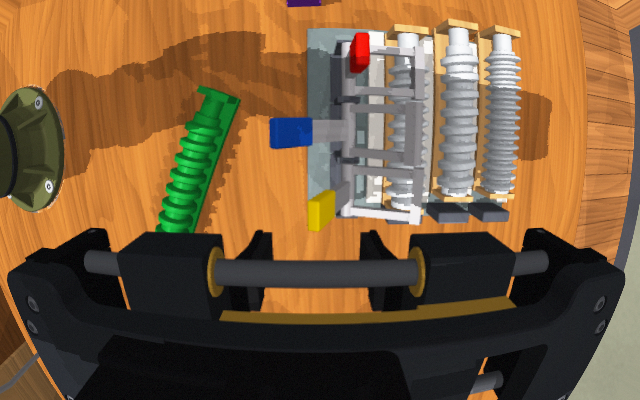

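>>> {"op": "play_rows", "data": {"deltas": [[5, 0, 0, 2, 0, 0, 0], [5, 0, 0, 2.3, 0, 0, 0], [5, 0, 0, 2.2, 0, 0, 0], [5, 0, 0, 2, 0, 0, 0], [5, 0, 0.4, 0, 0, 0, 0], [5, 0, 0.4, 0, 0, 0, 0], [5, 0, 0.4, 0, 0, 0, 0], [5, 0, 0.4, 0, 0, 0, 0], [5, 0, 0.4, 0, 0, 0, 0], [5, 0, 0.4, 0, 0, 0, 0]]}}

```text
t: 18.65
tcp_pos: [0.5326, -0.0972, 0.3192]
tcp_rot: [-180.0, 0.0, 86.3]
contact_force: [-2.3, 0.3, 2.8]
width: 0.575
```

>>> {"op": "play_rows", "data": {"deltas": [[5, 0, 0.4, 0, 0, 0, 0], [5, 0, 0.4, 0, 0, 0, 0], [5, 0, 0.3, 0, 0, 0, 0], [5, 0, 0.3, 0, 0, 0, 0], [5, 0, 0.2, 0, 0, 0, 0], [5, 0, 0, 0, 0, 0, 0]]}}

```text
t: 19.25
tcp_pos: [0.5487, -0.0982, 0.3187]
tcp_rot: [180.0, -0.0, 86.3]
contact_force: [-0.9, -0.2, 0.1]
width: 0.578
```

```bash
python3 mv.py -50 -60 137 4 5
```

```text
now stand mm [-61.4 -60.6] tip z 0.1367 [179.97  -0.    86.28] [-0.9 -0.2  0.1] 19.25
[5.0, 0.02, 0.29, -0.01, 0.0, 0.0, -0.001] x 4
```

>>> {"op": "play_rows", "data": {"deltas": [[5, 0, 0.2, 0, 0, 0, 0], [5, 0, 0.2, 0, 0, 0, 0], [5, 0, 0, 0, 0, 0, 0]]}}

```text
t: 19.55
tcp_pos: [0.5523, -0.0984, 0.3187]
tcp_rot: [-179.9, 0.0, 86.3]
contact_force: [-2.8, 0.1, 3.4]
width: 0.577
```

```bash
python3 mv.py -50 -60 137 4 5
```

```text
now stand mm [-57.9 -60.7] tip z 0.1367 [-1.7994e+02  1.0000e-02  8.6280e+01] [-2.8  0.1  3.4] 19.55
[5.0, 0.02, 0.2, -0.01, 0.0, 0.0, -0.001] x 4
```

>>> {"op": "play_rows", "data": {"deltas": [[5, 0, 0.2, 0, 0, 0, 0], [5, 0, 0, 0, 0, 0, 0]]}}

```text
t: 19.75
tcp_pos: [0.5533, -0.0985, 0.3186]
tcp_rot: [-179.7, 0.0, 86.3]
contact_force: [-7.3, 0.7, 6.6]
width: 0.572
```

```bash
python3 mv.py -50 -60 137 4 5
```

```text
now stand mm [-56.8 -60.7] tip z 0.1366 [-1.7973e+02  1.0000e-02  8.6270e+01] [-7.3  0.7  6.6] 19.75
[5.0, 0.02, 0.17, -0.01, 0.0, 0.0, -0.001] x 4
```

>>> {"op": "play_rows", "data": {"deltas": [[5, 0, -0.8, 0, 0, 0, 0], [5, 0, -1, 0, 0, 0, 0], [5, 0, -1, 0, 0, 0, 0], [5, 0, -0.8, 0, 0, 0, 0], [5, 0, -0.6, 0, 0, 0, 0], [5, 0, -0.6, 0, 0, 0, 0], [5, 0, -0.6, 0, 0, 0, 0], [5, 0, -0.6, 0, 0, 0, 0], [5, 0, -0.6, 0, 0, 0, 0], [5, 0, -0.6, 0, 0, 0, 0]]}}

```text
t: 20.75
tcp_pos: [0.4822, -0.0938, 0.319]
tcp_rot: [180.0, 0.0, 86.3]
contact_force: [2.3, -0.5, -0.5]
width: 0.577
```

>>> {"op": "play_rows", "data": {"deltas": [[5, 0, -0.5, 0, 0, 0, 0], [5, 0, -0.5, 0, 0, 0, 0], [5, 0, -0.4, 0, 0, 0, 0], [5, 0, -0.3, 0, 0, 0, 0], [5, 0, -0.2, 0, 0, 0, 0], [5, 0, -0.2, 0, 0, 0, 0], [5, 0, 0, 0, 0, 0, 0]]}}

```text
t: 21.45
tcp_pos: [0.4638, -0.0926, 0.3208]
tcp_rot: [179.4, 0.0, 86.3]
contact_force: [10.6, -0.4, 1.9]
width: 0.576
```

```bash
python3 mv.py -140 -60 137 4 5
```

```text
now stand mm [-146.5  -60.4] tip z 0.1388 [1.7944e+02 5.0000e-02 8.6290e+01] [10.6 -0.4  1.9] 21.45
[5.0, 0.01, 0.16, 0.04, 0.0, 0.0, -0.001] x 4
```

>>> {"op": "play_rows", "data": {"deltas": [[5, 0, 0.9, 0, 0, 0, 0], [5, 0, 0.9, 0, 0, 0, 0], [5, 0, 0, 0, 0, 0, 0], [5, 0, 0, -2, 0, 0, 0], [5, 0, 0, -3.5, 0, 0, 0], [5, 0, 0, -4, 0, 0, 0], [5, 0, 0, -4, 0, 0, 0], [5, 0, 0, 0, 0, 0, 0]]}}

```text
t: 22.25
tcp_pos: [0.4804, -0.0935, 0.4588]
tcp_rot: [179.6, 0.1, 86.3]
contact_force: [1.4, -0.3, -0.1]
width: 0.574
```

```bash
python3 mv.py -95 -60 255 4 5; python3 snap2.py p11; python3 snap.py w11
```

```text
now stand mm [-129.9  -60.2] tip z 0.2768 [1.7959e+02 1.1000e-01 8.6280e+01] [ 1.4 -0.3 -0.1] 22.25
[5.0, 0.01, 0.87, 0.54, 0.0, 0.0, -0.001] x 4
22.35 [ 0.4794 -0.0937  0.4539] [-1.7998e+02  2.0000e-02  8.6280e+01] [ 0.4 -0.7 -0.5] 0.5745116619530675
```

View pics/p11_side.png

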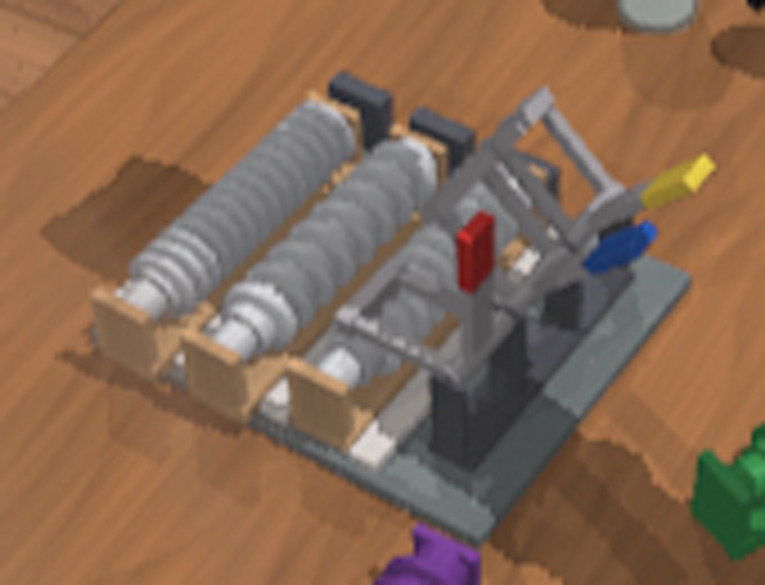

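View pics/w11.png

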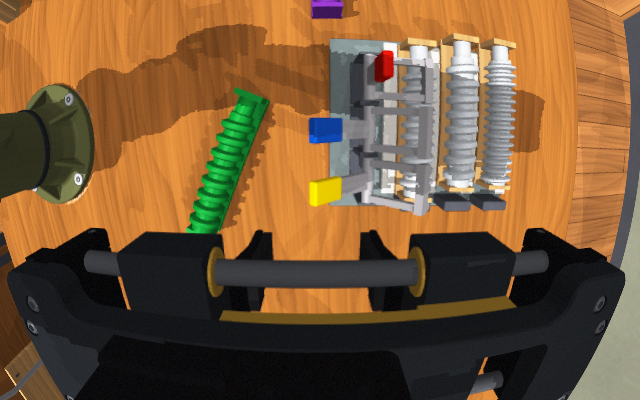

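View pics/p11_top.png

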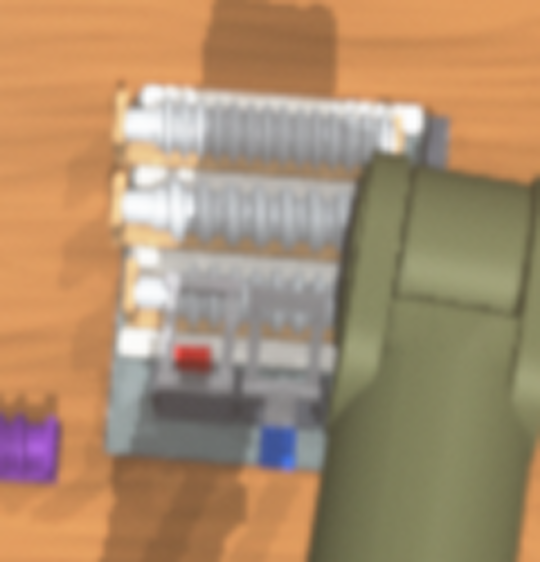

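```bash
python3 - <<'E'
import pickle; from st import *
s,c=pickle.load(open('pics/w11.pkl','rb'))
h=cv2.cvtColor(c["frame"],cv2.COLOR_RGB2HSV)
for n,lo,hi in [("red",(0,170,80),(6,255,255)),("yel",(25,170,100),(33,255,255)),("blu",(105,150,80),(125,255,255))]:
    m=cv2.inRange(h,lo,hi); m[215:]=0; m[:40]=0; m[:,:300]=0; m[:,400:]=0
    v,u=np.nonzero(m); vm=np.median(v)
    k=abs(v-vm)<6
    for e,z in ((u[k].min(),.148),(u[k].max(),.148),(u[k].min(),.172),(u[k].max(),.172)): print(n,e,vm,z,(sd(onz(c,e,vm,z,s))*1e3).round(1))
# board edge of work spindle
E
```

```text
red 375 66.0 0.148 [-76.6  60.4]
red 393 66.0 0.148 [-59.4  61.5]
red 375 66.0 0.172 [-81.2  56.2]
red 393 66.0 0.172 [-65.4  57.2]
yel 309 191.0 0.148 [-138.   -58.7]
yel 341 191.0 0.148 [-107.4  -58.8]
yel 309 191.0 0.172 [-137.5  -53. ]
yel 341 191.0 0.172 [-109.4  -53. ]
blu 309 130.0 0.148 [-137.7   -0.8]
blu 341 130.0 0.148 [-108.1   -0.8]
blu 309 130.0 0.172 [-1.371e+02  1.000e-01]
blu 341 130.0 0.172 [-1.101e+02  1.000e-01]
```

```bash
python3 - <<'E'
import cv2
a=cv2.imread('pics/w11.png')[30:215,300:530]; cv2.imwrite('pics/w11z.png',cv2.resize(a,None,fx=3.2,fy=3.2,interpolation=cv2.INTER_CUBIC))
E
```

```text
(no output)
```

View pics/w11z.png

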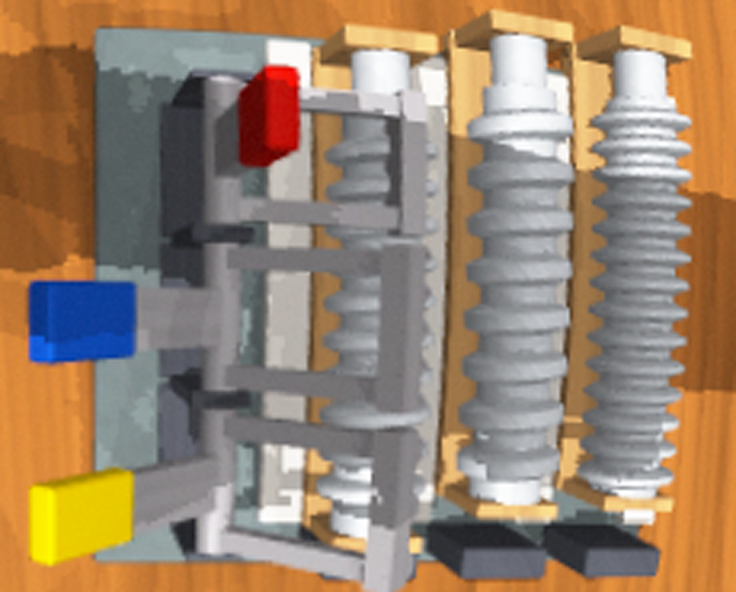

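```bash
python3 - <<'E'
import pickle; from st import *
s,c=pickle.load(open('pics/w11.pkl','rb'))
z=lambda u,v:(300+(u+.5)/3.2-.5,30+(v+.5)/3.2-.5)
for n,u,v,zz in [("W",345,26,.064),("W",436,34,.064),("M",490,12,.064),("M",575,26,.064),("F",610,28,.064),("F",690,42,.064),("plateTL",97,30,.012),("plateBL",97,561,.012)]:
    print(n,(sd(onz(c,*z(u,v),zz,s))*1e3).round(1))
from station import env
st=env.state(); print(st["t"],st["contact_force"].round(1))
t=env.camera("top"); cv2.imwrite("pics/topend.png",t["frame"][:,:,::-1])
E
```

```text
W [-19.3 114.5]
W [ 18.5 115.6]
M [ 42.7 128.5]
M [ 82.6 129. ]
F [100.2 131.3]
F [143.3 133.4]
plateTL [-112.   120.9]
plateBL [-111.5 -111.8]
22.4 [-0.8 -0.4 -1.1]
```

View pics/topend.png

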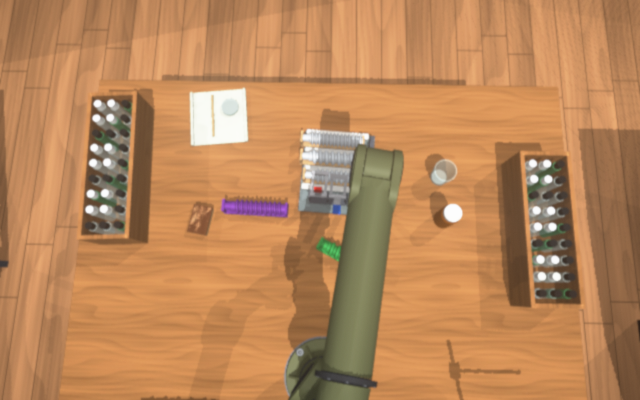

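```bash
python3 -c "
from station import env
print(env.close_job())"
```

```text
the job is handed in; nothing more can be done
None
```

The job is done and handed in at about 22.5 s: the red leaf is the match and is seated in the thread. The hand-in gave no verdict.

- **Spindle:** I pushed the work spindle about 29 mm until it met the end stop, with the push force rising to about 15 N. At the end its end board measured at y ≈ 115 mm (116 is home; the plate edge read about 2 mm short in the same view).
- **Leaves tried:** At about 8 N on the paddle, red stopped about 8 mm further on than blue and yellow, which both stopped at about 0.08 rad. Red held firm at 13 N.
- **Leaves now:** I swung blue and yellow back until I felt their back stops. The last picture gives them the same lean, and it matches 0.75 rad. Red stands upright, matching 0 rad.
- **Left alone:** The stored spindles, glassware, wooden box and the green and purple look-alikes showed no visible movement. The gripper was clear of everything at hand-in.

No check failed. My first reading of the stand's position along y was about 8 mm off, because I took the wrong edge of the end stop. I corrected it from the plate corners before any contact, and the end stop and paddle positions then agreed with it.

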